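Clamp the card sheaf and snap the cap onto the binding post

TASK

A sheaf of sample cards is on the binding jig and needs its cap. First press the spring pedal down to its stop so that it catches and the clamp stays down on the cards, then take the blue snap cap by its knob and press it onto the steel binding post until it clicks and sits fully down on the washer, with the pedal still caught. Finish while still holding the cap and pressing it down firmly, about as hard as the click took; do not let go, and leave the other things on the counter where they are.

Things in the scene. Friction and masses are not known exactly. Their poses are not given: they have to be found in the camera images.
- cap_center (a point): Blue snap cap, loose, upright, mouth down: round skirt 40 mm in diameter, 30 mm high, topped by a round grip knob 20 mm in diameter, 22 mm high (52 mm in all, about 40 g). Fingertips holding the knob can bear on the flat shoulder round it. Point: on the axis, 26 mm above the underside, 4 mm below the shoulder; z runs mouth to knob. Hole: 21 mm wide at the mouth (lip 5 mm high), 28 mm behind it, 27 mm deep.
- post_seat (a point): Centre of the top face of the steel washer (46 mm in diameter) at the foot of the upright steel binding post, 26 mm above the counter: the cap's underside must finally sit on it. z is the post's axis (up); x, y are the jig's axes. The pedal pad, when down, is 80 mm to -x and 92 mm to +y of it.
- post_tip (a point): Top of the steel binding post, 25 mm above the washer. Post 17.6 mm in diameter, the top 8 mm tapered to 8 mm. Four brass sprung balls stick out of its sides: the cap's lip meets them with its underside 16 mm above the washer; a push of about 8 N (rising over 2 mm) forces them in; from 11 mm on the force drops and the balls draw the cap down the rest of the way with up to 8 N.
- pedal_pad (a point): Middle of the top face of the black ribbed pad (42 mm along the jig's x, 58 mm along its y) on the pedal lever, whose hinge is 142 mm from it towards the jig's -y. It starts about 70 mm above the counter, sloping up 0.2 rad towards its free end (+y), and ends level 42 mm above the counter at the rigid stop.
- catch (a point): Middle of the top of the catch post (36 x 10 mm, top 46 mm above the counter) beyond the pad's free end, 51 mm to +y of the lowered pad's middle; keep clear of it. The pedal takes 1 to 3 N at first, up to 15 N when its pad is 8 to 10 mm above the stop (passing the brass nose of this catch), then less; at the stop it is caught and stays down.
- pedal (a joint): Angle of the pedal lever: 0 raised (start, a spring holds it there), 0.20 rad at its lower stop; held by the catch it stays at about 0.19 rad.
- jig: Grey binding jig, fixed. Point: centre of the underside of its base plate (150 mm along its x, 240 mm along its y, 12 mm high). The post stands at x +35, y -35 mm; the lever lies along x -45 mm, with an arm and rubber clamp foot reaching over the card sheaf to x +21, y +27 mm.
- washer: Steel washer on the cards round the foot of the post, fixed, 46 mm in diameter, 2 mm thick; origin at the centre of its underside, 24 mm above the counter. The finished cap sits on it and is pressed against it.
- tub: Bystander: round tub of paper clips, 55 mm in diameter, 37 mm high, white with a dark lid, loose, on the other side of the jig from the cap. Origin at the centre of its underside.
- mug_dots: Bystander: white mug with grey dots, 82 mm in diameter, 91 mm high, at the left back; loose. Origin at the centre of its underside.
- rubber_eraser: Bystander: eraser 22 x 58 x 12 mm, at the right front; loose. Origin at the centre of its underside.

How it is judged:
By the outcome, as a careful person would: the job done as asked, in the order asked, and still so for the second after the job is handed in, while the arm keeps its last pose, push and grip.
It also fails if it takes over 50 s, if anything falls off the work surface, if the arm or the gripper's body presses on something with over 40 N, if the wrist force passes 120 N, or if a joint passes its speed limit or range.

ROBOT

A 6-joint arm with a two-finger parallel gripper is mounted at the origin on a cart in front of the work surface, level with it; the furniture and walls round the work are solid. World frame = base frame: x ahead of the robot, y to its left, z up, the work surface at z = 0. Lengths are in mm, angles in rad, forces in N, time in s.
With the tool pointing down it reaches from about 300 to 850 mm from the base axis. Payload 4.2 kg.
Tool frame: the origin (TCP) lies midway between the tips of the shut fingers; the grasp point (between the pads) lies 19 mm behind it (r.pinch_z is the distance from the TCP to the grasp point, in mm); z points along the fingers, x is the direction in which the jaws open and shut, and the axes are right-handed (so a half turn about z gives the same grasp; the last joint's range is limited). The gripper opens to 91 mm and grips with 3 to 60 N. Pads are 32 mm wide; open, the fingers measure 118 mm over their backs; the gripper's body (76 mm by 178 mm) begins 60 mm behind the grasp point.
Start: joints at [1.264, 0.32, 1.565, -0, 1.257, -0.02], TCP at [162.661, 551.529, 213.976] pointing down, gripper open.
Joint ranges: [-3.11, 3.11], [-0.84, 2.01], [0.21, 2.61], [-1.34, 4.49], [0.05, 2.63], [-2.56, 2.56]. Speed limits (rad/s): [2.57, 2.57, 3.14, 3.14, 3.14, 3.14].

INTERFACE

Orientations are given as a rotation vector (axis times angle).
In Python, from workcell import r, optics, job, models gives the robot as it stands. The module is installed in compiled form; this text tells all that it offers.
- The arm moves only by the shell command python3 -m creep 'ROWS' [FORCE]. ROWS is JSON, a list of rows, each a list of 7 numbers: the finger opening in m, from 0 to 0.0912, then the shift along the tool's x, y, z in m, then the turn, a rotation vector about the tool's x, y, z in rad. In form: [[fingers, dx, dy, dz, rx, ry, rz], ...]. A call has 1 to 5 rows; each row shifts and turns the commanded pose from where the row before left it, along the tool's axes as they then stand; what a row does not reach is not made up. A row lasts 1/10 s, in which the tool goes at most 50 mm and 8.59 degrees, less where a joint would pass 70% of its speed; a pose out of reach is approached as far as the arm can. A call is refused whole if a number of a shift passes 0.05 or a number of a turn 0.15, either way. A call with a gripper value outside its range is refused whole. The fingers move at their own pace and stop on an object; FORCE is the grip in N (left out, the last holds). Time passes only in rows, so rows that do not move let the fingers close. It gives the time, the measured TCP pose, the force and the opening at its end, in the units of the state.
- r.read_state(): the state, without advancing time (a new reading comes with each control period).
- optics.capture(name): name is "scene" or "top" or "wrist"; returns the picture (420x560x3 uint8, red, green, blue); there is no depth.
- optics.camera_model(name): a dict with "fov_y" (degrees; the focal length in pixels is half the picture's height over the tangent of half this angle, whatever the lens; pixels are square), "cx", "cy" (the principal point, pixels), "world_to_cam" (4x4, takes a point from world to camera coordinates). Camera axes: x right, y down, z forward; pixel columns grow to the right and rows downward; lengths in mm; the calibration is good to about 2 mm. A picture is of the moment at which its call begins: read the wrist's pose just before it. camera_model takes no time and is no camera call; for the wrist camera it gives the pose at the moment of the call.
- job.sign_off(): hands the job in, once; it reports no verdict.
Trained networks look in the newest picture that a camera, given by its name, has taken for a name from the list of things; names that differ only in an ending like _2 or _b are one class to them, and where a whole thing is asked for, a point or a joint stands for the part that bears it (a point fixed in the world has none). Each returns a list of dicts, best first, with "conf" (0 to 1); they miss things now and then, are a little off and sometimes report something else, mostly with a low value. They report only what shows in the picture. A call takes as long as a camera call.
- models.boxes_of(name, camera): "point" ([row, column] in pixels, amid what is visible of it).
The state is a dict: "time_s": time; "q": joint angles; "qvel": joint speeds; "effort": joint torques, N m; "eef_pos": TCP position; "tcp_rot": TCP orientation; "ft_force": force on the tool from outside, world axes, zero at the start; "torque": the same for the moment, N m; "opening": opening from 0.0 (shut) to 1.0 (fully open).
Only numpy, scipy, OpenCV 4.12 (cv2) and the standard library are available. Lean on these libraries where they do the work, as an engineer would, in place of code of your own. Each camera call takes 0.05 s, during which the arm holds its last target.

## Working session

There is one attempt and no reset: what is moved stays moved. The work goes in short steps, Python scripts to look and compute and a shell command to move; the robot and the scene stay as the last step left them, time stands still between calls to the robot, and variables do not carry over. Pictures are saved under pics/ and viewed, and the job is handed in when it is done.

```bash
mkdir -p pics; cat > h.py <<'E'
import numpy as np, cv2
from scipy.spatial.transform import Rotation as R
from workcell import r, optics, job, models
def save(n,im): cv2.imwrite('pics/'+n+'.png',im[:,:,::-1])
def K(m):
    f=210/np.tan(np.radians(m['fov_y'])/2); return f,m['cx'],m['cy']
def ray(m,row,col):
    f,cx,cy=K(m); T=np.array(m['world_to_cam']); d=np.array([(col-cx)/f,(row-cy)/f,1])
    Rm=T[:3,:3]; return -Rm.T@T[:3,3], Rm.T@d
def onz(m,row,col,z):
    o,d=ray(m,row,col); return o+d*(z-o[2])/d[2]
def proj(m,p):
    f,cx,cy=K(m); T=np.array(m['world_to_cam']); c=T[:3,:3]@np.array(p,float)+T[:3,3]
    return [round(cy+f*c[1]/c[2],1),round(cx+f*c[0]/c[2],1)]
def st():
    s=r.read_state(); print('t',s['time_s'],'pos',np.round(s['eef_pos'],1),'rv',np.round(s['tcp_rot'],3),'F',np.round(s['ft_force'],1),'op',round(s['opening'],3)); return s
E
python3 - <<'E'
from h import *
s=st();print(R.from_rotvec(s['tcp_rot']).as_matrix().round(3), r.pinch_z)
zs=dict(cap_center=26,post_seat=26,post_tip=51,pedal_pad=70,catch=46,tub=20,jig=12,mug_dots=45,rubber_eraser=6)
for c in ['scene','top','wrist']:
    save('a_'+c,optics.capture(c)); m=optics.camera_model(c)
    print(c,m['fov_y'],m['cx'],m['cy'],(np.linalg.inv(np.array(m['world_to_cam']))[:3,3]).round(0))
    if c=='wrist': continue
    for n,z in zs.items():
        b=models.boxes_of(n,c)
        print(n,[(np.round(x['point'],0).tolist(),round(x['conf'],2),onz(m,*x['point'],z).round(0).tolist()) for x in b[:2]])
E
```

```text
t 0.0 pos [162.5 551.  213.1] rv [ 2.515e+00  1.881e+00 -2.000e-03] F [ 0.6  0.2 -0. ] op 0.999
[[ 0.283  0.959 -0.001]
 [ 0.959 -0.283 -0.002]
 [-0.002 -0.    -1.   ]] 18.8
scene 55.14292795617134 287.0236957707186 208.94764175539945 [  97. -691.  884.]
cap_center [([311.0, 345.0], 0.65, [478.0, -283.0, 26.0])]
post_seat []
post_tip [([232.0, 293.0], 0.92, [475.0, -17.0, 51.0]), ([131.0, 259.0], 0.65, [604.0, 495.0, 51.0])]
pedal_pad [([219.0, 275.0], 0.6, [446.0, 36.0, 70.0])]
catch [([235.0, 290.0], 0.94, [466.0, -19.0, 46.0])]
tub [([171.0, 246.0], 0.8, [480.0, 333.0, 20.0])]
jig [([234.0, 293.0], 0.85, [491.0, 10.0, 12.0])]
mug_dots [([130.0, 260.0], 0.6, [614.0, 507.0, 45.0]), ([314.0, 344.0], 0.45, [462.0, -298.0, 45.0])]
rubber_eraser [([354.0, 338.0], 0.85, [411.0, -363.0, 6.0])]
top 48.110171552964886 274.2428415226494 218.56263338200014 [ 212.   72. 1723.]
cap_center [([233.0, 365.0], 0.66, [467.0, -286.0, 26.0]), ([224.0, 282.0], 0.59, [490.0, 17.0, 26.0])]
post_seat [([223.0, 280.0], 0.77, [495.0, 23.0, 26.0])]
post_tip [([228.0, 278.0], 0.63, [472.0, 32.0, 51.0])]
pedal_pad [([235.0, 272.0], 0.73, [444.0, 55.0, 70.0])]
catch [([227.0, 276.0], 0.79, [477.0, 39.0, 46.0]), ([250.0, 382.0], 0.27, [403.0, -344.0, 46.0])]
tub [([226.0, 197.0], 0.47, [477.0, 327.0, 20.0])]
jig [([224.0, 279.0], 0.88, [494.0, 27.0, 12.0]), ([234.0, 274.0], 0.6, [455.0, 44.0, 12.0])]
mug_dots [([194.0, 155.0], 0.85, [587.0, 481.0, 45.0])]
rubber_eraser [([250.0, 382.0], 0.53, [410.0, -353.0, 6.0]), ([227.0, 278.0], 0.43, [483.0, 33.0, 6.0])]
wrist 69.2696627851677 283.51176473203014 208.4431365203808 [ 85. 575. 386.]
```

View pics/a_scene.png

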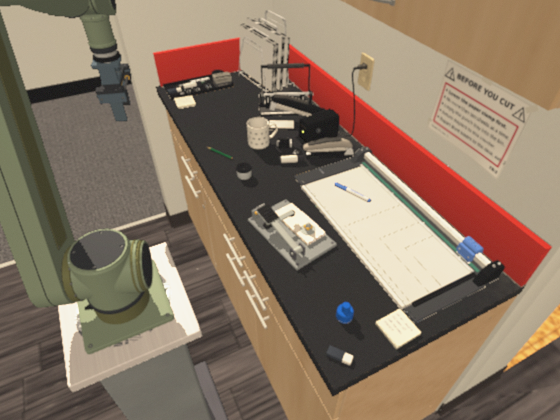

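View pics/a_top.png

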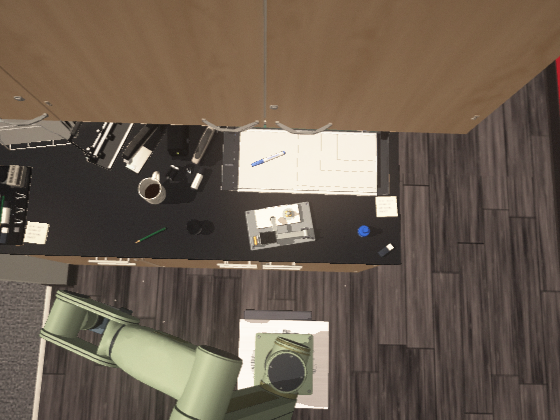

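View pics/a_wrist.png

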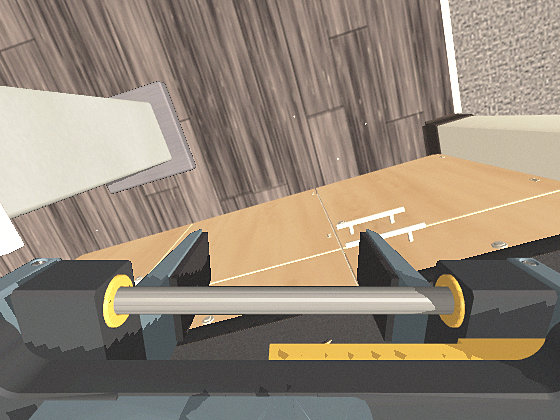

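```bash
python3 - <<'E'
import cv2
a=cv2.imread('pics/a_scene.png')[185:285,235:365];b=cv2.imread('pics/a_top.png')[190:265,235:330]
cv2.imwrite('pics/z1.png',cv2.resize(a,None,fx=6,fy=6,interpolation=2));cv2.imwrite('pics/z2.png',cv2.resize(b,None,fx=8,fy=8,interpolation=2))
E
```

```text
(no output)
```

View pics/z1.png

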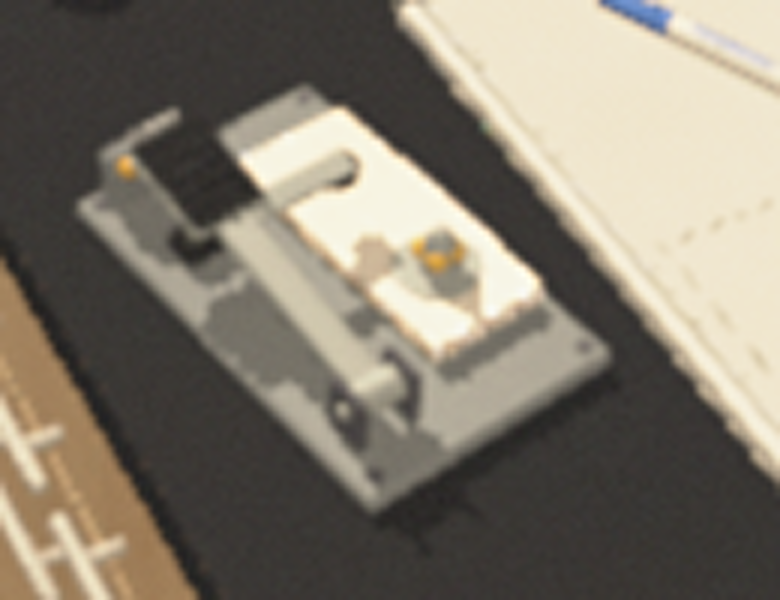

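View pics/z2.png

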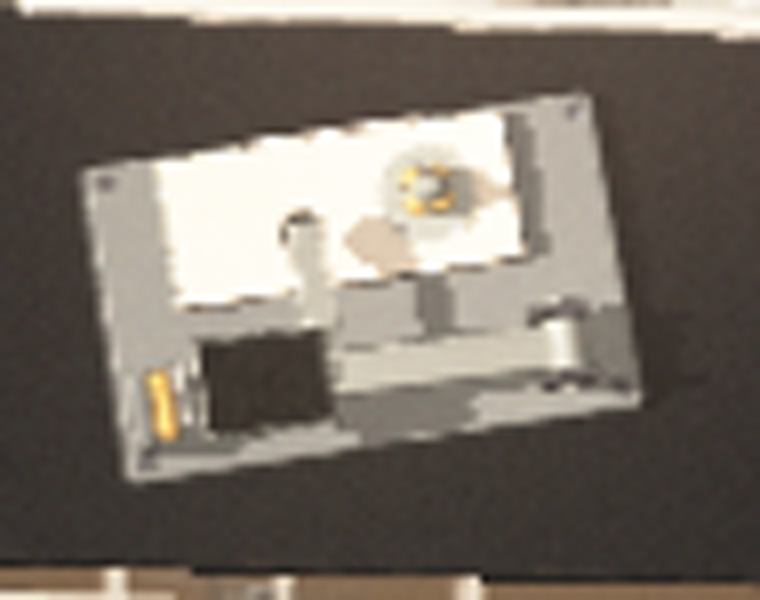

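```bash
python3 - <<'E'
from h import *
T=optics.camera_model('top');S=optics.camera_model('scene')
t=lambda x,y:(190+y/8-.5,235+x/8-.5); s=lambda x,y:(185+y/6-.5,235+x/6-.5)
for n,a,b in [('cornerBackLeft',(82,168),(305,88)),('BackRight',(588,92),(610,350)),('FR',(640,400),(375,510)),('FL',(130,482),(80,205))]:
    print(n,onz(T,*t(*a),12).round(1),onz(S,*s(*b),12).round(1))
print('post',onz(T,*t(430,187),51).round(1),onz(S,*s(442,240),51).round(1))
print('pad',onz(T,*t(264,380),70).round(1),onz(S,*s(200,178),70).round(1))
E
python3 -c "
import cv2
a=cv2.imread('pics/a_scene.png')[290:370,315:415];cv2.imwrite('pics/z3.png',cv2.resize(a,None,fx=7,fy=7,interpolation=2))"
```

```text
cornerBackLeft [540.9 155.7  12. ] [539.1 154.4  12. ]
BackRight [584.1 -78.1  12. ] [585.1 -77.2  12. ]
FR [ 440.4 -104.1   12. ] [ 438.6 -110.8   12. ]
FL [395.8 128.3  12. ] [396.6 127.1  12. ]
post [529.5  -3.7  51. ] [528.8  -8.9  51. ]
pad [436.6  68.8  70. ] [435.3  63.7  70. ]
```

View pics/z3.png

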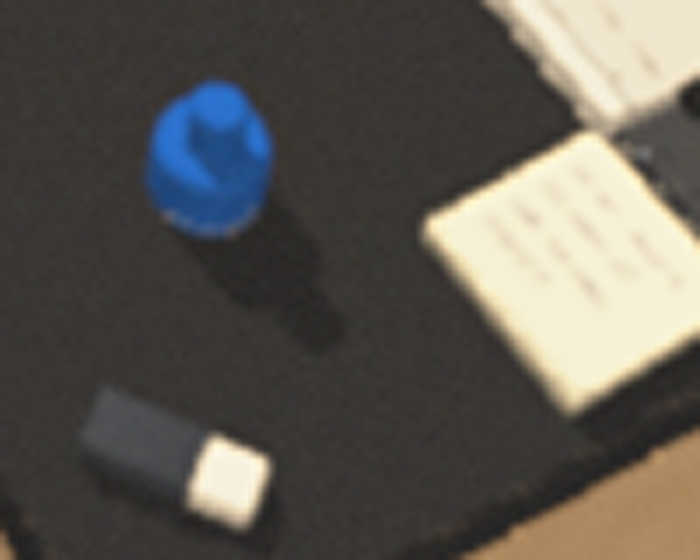

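```bash
python3 -m creep '[[0,-0.0255,0.0264,0.0049,0,0,0],[0,-0.0255,0.0264,0.0049,0,0,0],[0,-0.0255,0.0264,0.0049,0,0,0],[0,-0.0255,0.0264,0.0049,0,0,0],[0,-0.0255,0.0264,0.0049,0,0,0]]' 20; python3 -m creep '[[0,-0.0255,0.0264,0.0049,0,0,0],[0,-0.0255,0.0264,0.0049,0,0,0],[0,-0.0255,0.0264,0.0049,0,0,0],[0,-0.0255,0.0264,0.0049,0,0,0],[0,-0.0255,0.0264,0.0049,0,0,0]]';python3 -m creep '[[0,-0.0255,0.0264,0.0049,0,0,0],[0,-0.0255,0.0264,0.0049,0,0,0],[0,-0.0255,0.0264,0.0049,0,0,0],[0,-0.0255,0.0264,0.0049,0,0,0],[0,-0.0255,0.0264,0.0049,0,0,0]]'
python3 - <<'E'
from h import *
s=st();print(np.round(s['q'],2));P=np.array(s['eef_pos'])
for c in ['scene','wrist']:
    im=optics.capture(c);save('b_'+c,im)
    m=optics.camera_model(c); print(c,'tcp proj',proj(m,P),'pad',proj(m,[434.6,71.8,70]))
E
python3 -c "
import cv2
a=cv2.imread('pics/b_scene.png')[185:285,235:365];cv2.imwrite('pics/z4.png',cv2.resize(a,None,fx=6,fy=6,interpolation=2))"
```

```text
time_s: 1.55
eef_pos: [253.7, 390.7, 189.4]
tcp_rot: [-2.516, -1.882, -0.001]
ft_force: [0.8, -0.2, 0.7]
opening: 0.59
time_s: 2.05
eef_pos: [344.4, 231.0, 165.0]
tcp_rot: [2.516, 1.882, 0.002]
ft_force: [0.9, 1.2, -0.3]
opening: 0.155
time_s: 2.55
eef_pos: [435.0, 71.2, 140.5]
tcp_rot: [2.516, 1.881, 0.001]
ft_force: [0.9, 0.3, 0.0]
opening: 0.006
t 2.55 pos [435.   71.2 140.5] rv [2.516e+00 1.881e+00 1.000e-03] F [0.9 0.3 0. ] op 0.006
[ 0.14  0.18  1.97  0.    1.   -1.15]
scene tcp proj [np.float64(194.4), np.float64(266.0)] pad [np.float64(212.5), np.float64(266.4)]
wrist tcp proj [np.float64(252.9), np.float64(284.8)] pad [np.float64(216.4), np.float64(285.1)]
```

View pics/z4.png

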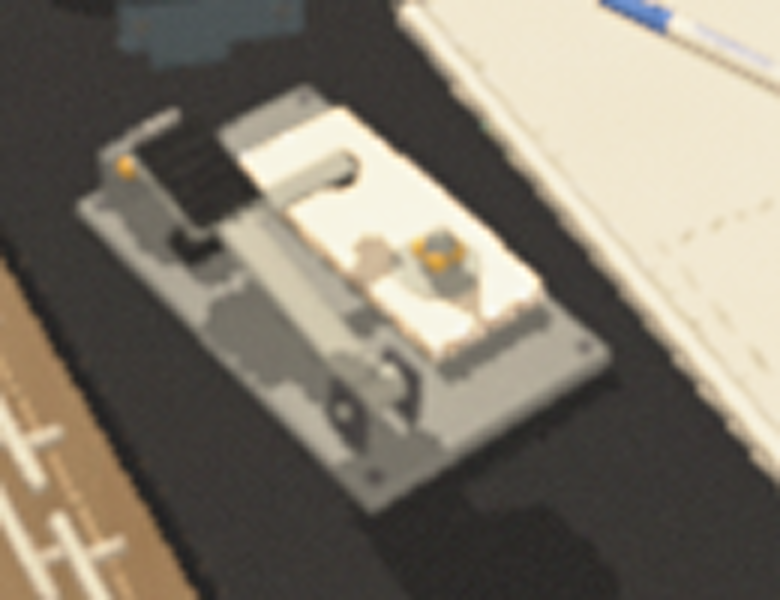

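View pics/b_wrist.png

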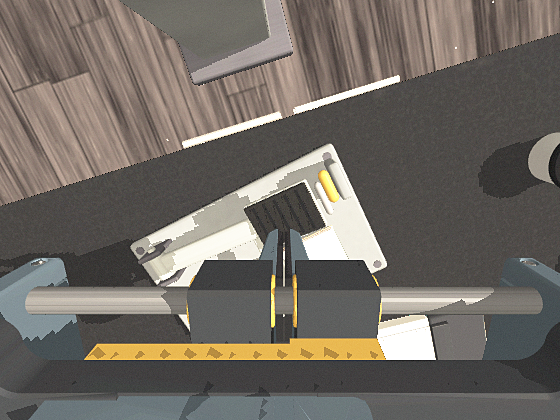

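```bash
python3 -m creep '[[0,0,0,0.03,0,0,0],[0,0,0,0.02,0,0,0],[0,0,0,0.01,0,0,0],[0,0,0,0.005,0,0,0]]'; python3 -m creep '[[0,0,0,0.006,0,0,0],[0,0,0,0.006,0,0,0]]';python3 -m creep '[[0,0,0,0.005,0,0,0],[0,0,0,0.003,0,0,0]]'
python3 - <<'E'
from h import *
s=st()
for c in ['wrist']:
    im=optics.capture(c);save('c_'+c,im)
E
```

```text
time_s: 3.05
eef_pos: [433.7, 73.1, 74.9]
tcp_rot: [-2.515, -1.881, 0.001]
ft_force: [0.3, -0.7, -0.5]
opening: 0.009
time_s: 3.25
eef_pos: [435.0, 73.2, 63.9]
tcp_rot: [2.515, 1.881, 0.003]
ft_force: [-0.3, 0.5, 1.7]
opening: 0.004
time_s: 3.45
eef_pos: [434.7, 72.9, 55.5]
tcp_rot: [2.516, 1.881, 0.002]
ft_force: [-0.4, 0.9, 2.3]
opening: 0.006
t 3.45 pos [434.7  72.9  55.5] rv [2.516e+00 1.881e+00 2.000e-03] F [-0.4  0.9  2.3] op 0.006
```

View pics/c_wrist.png

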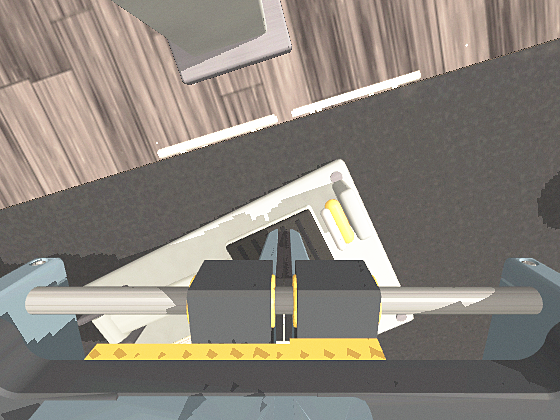

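Fingers sit mid-pad (about 285,240), clear of the catch (340,215). Continue down to the stop.

```bash
python3 -m creep '[[0,0,0,0.004,0,0,0],[0,0,0,0.002,0,0,0]]'; python3 -m creep '[[0,0,0,0.002,0,0,0],[0,0,0,0.002,0,0,0]]';python3 -m creep '[[0,0,0,0.002,0,0,0],[0,0,0,0.002,0,0,0]]'
```

```text
time_s: 3.7
eef_pos: [434.8, 73.1, 50.1]
tcp_rot: [-2.517, -1.88, -0.002]
ft_force: [-2.1, 3.0, 8.1]
opening: 0.006
time_s: 3.9
eef_pos: [434.7, 73.2, 45.9]
tcp_rot: [-2.517, -1.88, -0.003]
ft_force: [0.1, 1.7, 3.3]
opening: 0.0
time_s: 4.1
eef_pos: [434.7, 72.8, 41.6]
tcp_rot: [2.516, 1.881, 0.001]
ft_force: [-0.6, 2.1, 11.4]
opening: 0.006
```

Past the hump; press firmly onto the stop.

```bash
python3 -m creep '[[0,0,0,0.001,0,0,0],[0,0,0,0.001,0,0,0]]'; python3 -m creep '[[0,0,0,0.001,0,0,0],[0,0,0,0,0,0,0]]'
```

```text
time_s: 4.3
eef_pos: [434.7, 72.8, 40.6]
tcp_rot: [2.516, 1.881, 0.002]
ft_force: [-3.8, 1.7, 20.9]
opening: 0.003
time_s: 4.5
eef_pos: [434.8, 72.8, 40.3]
tcp_rot: [2.516, 1.881, 0.002]
ft_force: [-4.9, 1.5, 22.3]
opening: 0.007
```

```bash
python3 -m creep '[[0,0,0,0.001,0,0,0],[0,0,0,0,0,0,0]]'; python3 -m creep '[[0,0,0,-0.006,0,0,0],[0,0,0,-0.01,0,0,0],[0,0,0,-0.02,0,0,0],[0,0,0,-0.04,0,0,0],[0,0,0,-0.03,0,0,0]]'
python3 - <<'E'
from h import *
s=st();
for c in ['wrist','scene']:
    im=optics.capture(c);save('d_'+c,im);m=optics.camera_model(c)
    print(c,'post',proj(m,[530,-4,51]))
a=cv2.imread('pics/d_scene.png')[185:285,235:365];cv2.imwrite('pics/z5.png',cv2.resize(a,None,fx=6,fy=6,interpolation=2))
E
```

```text
time_s: 4.7
eef_pos: [434.8, 72.8, 39.9]
tcp_rot: [2.516, 1.881, 0.003]
ft_force: [-6.2, 2.0, 28.8]
opening: 0.001
time_s: 5.2
eef_pos: [434.2, 72.3, 144.8]
tcp_rot: [2.516, 1.881, -0.001]
ft_force: [1.4, 0.7, 0.9]
opening: 0.007
t 5.2 pos [434.2  72.3 144.8] rv [ 2.516e+00  1.881e+00 -1.000e-03] F [1.4 0.7 0.9] op 0.007
wrist post [np.float64(310.7), np.float64(237.1)]
scene post [np.float64(223.3), np.float64(307.7)]
```

View pics/d_wrist.png

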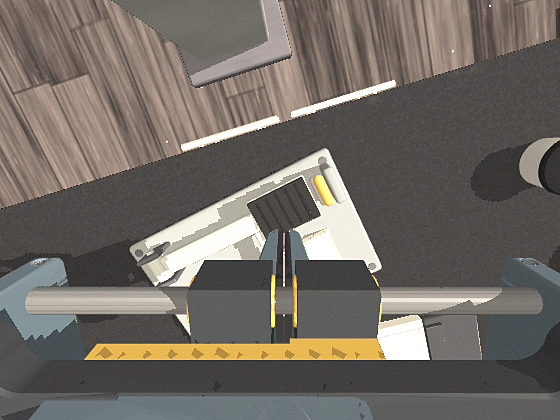

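View pics/z5.png

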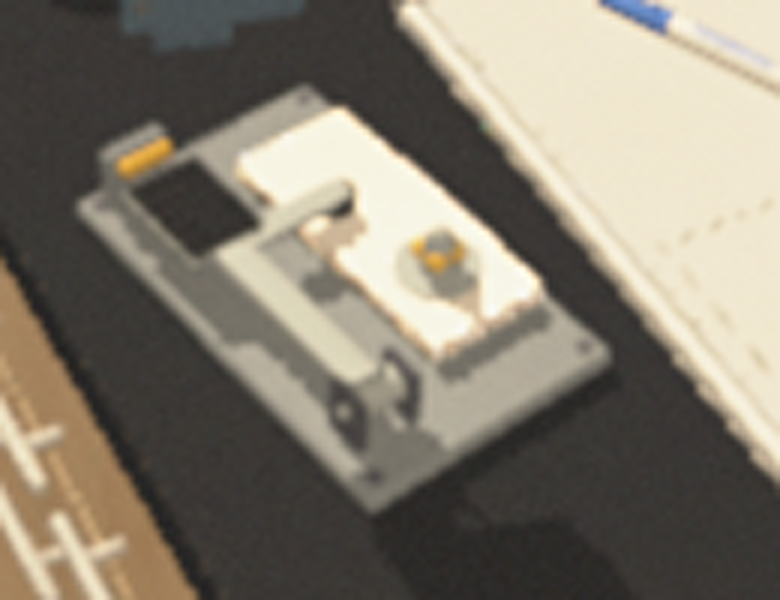

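```bash
python3 -m creep '[[0.06,-0.009,0.039,-0.010,0,0,0],[0.06,-0.009,0.039,-0.010,0,0,0],[0.06,-0.009,0.039,-0.010,0,0,0],[0.06,-0.009,0.039,-0.010,0,0,0],[0.06,-0.010,0.038,-0.010,0,0,0]]'
python3 - <<'E'
from h import *
m=optics.camera_model('wrist');s=st()
im=optics.capture('wrist');save('e_wrist',im)
np.save('m_e.npy',m,allow_pickle=True)
print(proj(m,[530,-4,51]),proj(m,[530,-4,26]))
for n,z in dict(post_seat=26,post_tip=51,pedal_pad=42,catch=46,jig=12).items():
    for x in models.boxes_of(n,'wrist')[:2]: print(n,np.round(x['point'],1),round(x['conf'],2),onz(m,*x['point'],z).round(1))
E
```

```text
time_s: 5.8
eef_pos: [607.9, -27.5, 192.1]
tcp_rot: [-2.515, -1.88, 0.004]
ft_force: [0.2, 0.5, 0.4]
opening: 0.411
t 5.8 pos [607.9 -27.5 192.1] rv [-2.515 -1.88   0.004] F [0.2 0.5 0.4] op 0.411
[np.float64(117.9), np.float64(284.0)] [np.float64(118.0), np.float64(284.0)]
post_seat [ 69.1 290.5] 0.98 [486.   15.9  26. ]
post_tip [ 74.7 291.5] 0.58 [494.2  13.9  51. ]
pedal_pad [ 30.3 289.8] 0.74 [455.6  23.6  42. ]
pedal_pad [140.4  29.5] 0.53 [ 476.8 -263.6   42. ]
catch [ 73.9 292. ] 0.6 [493.1  14.9  46. ]
catch [ 31.2 286.5] 0.44 [456.4  20.1  46. ]
jig [ 73.9 291.3] 0.84 [488.9  16.2  12. ]
```

View pics/e_wrist.png

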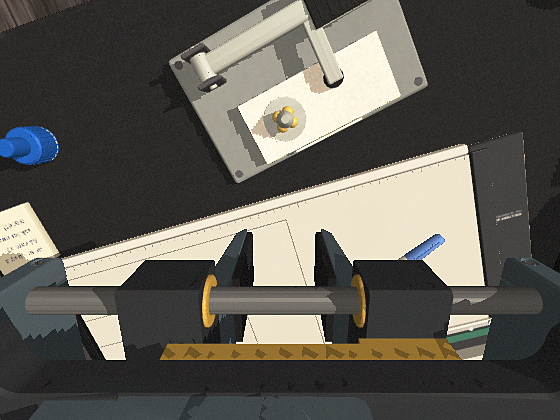

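```bash
python3 - <<'E'
import cv2
a=cv2.imread('pics/e_wrist.png')[0:200,160:440];cv2.imwrite('pics/z6a.png',cv2.resize(a[80:160,80:180],None,fx=7,fy=7,interpolation=2))
E
```

```text
(no output)
```

View pics/z6a.png

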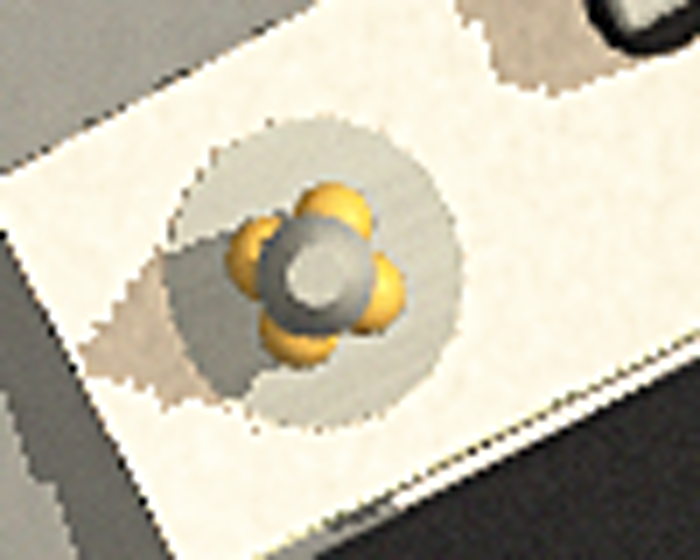

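```bash
python3 - <<'E'
from h import *
m=np.load('m_e.npy',allow_pickle=True).item()
print(onz(m,118.8,284.8,51),onz(m,118.6,284.4,26))
print('cap skirt', onz(m,144,36,30), 'knob',onz(m,145,8,52))
E
python3 -m creep '[[0.06,-0.041,0.003,0,0,0,0],[0.06,-0.041,0.003,0,0,0,0],[0.06,-0.041,0.003,0,0,0,0],[0.06,-0.041,0.003,0,0,0,0],[0.06,-0.041,0.003,0,0,0,0]]'
python3 -m creep '[[0.06,-0.041,0.003,0,0,0,0],[0.06,-0.040,0.003,0,0,0,0],[0.06,0,0,0,0,0,0]]'
python3 - <<'E'
from h import *
m=optics.camera_model('wrist');s=st();print(np.round(s['q'],2))
im=optics.capture('wrist');save('f_wrist',im)
np.save('m_f.npy',m,allow_pickle=True)
for x in models.boxes_of('cap_center','wrist')[:2]: print(np.round(x['point'],1),round(x['conf'],2),onz(m,*x['point'],30).round(1))
o,d=ray(m,208.4,283.5);print('nadir',o,d,proj(m,[o[0],o[1],0]))
E
```

```text
[531.03184774  -3.49539921  51.        ] [530.72796226  -3.78571552  26.        ]
cap skirt [ 480.14129883 -268.49919682   30.        ] knob [ 476.36741979 -278.7583258    52.        ]
time_s: 6.6
eef_pos: [562.0, -227.3, 193.1]
tcp_rot: [-2.514, -1.882, 0.001]
ft_force: [1.3, -0.2, -0.1]
opening: 0.66
time_s: 6.9
eef_pos: [544.4, -309.7, 192.8]
tcp_rot: [2.52, 1.876, -0.003]
ft_force: [-0.8, 0.2, 0.3]
opening: 0.655
t 6.9 pos [ 544.4 -309.7  192.8] rv [ 2.52   1.876 -0.003] F [-0.8  0.2  0.3] op 0.655
[-0.53  0.41  1.47 -0.    1.26 -1.81]
[ 74.5 507.5] 0.68 [491.1 -56.8  30. ]
nadir [ 467.23204474 -285.98658346  364.73138569] [ 0.2714033  -0.08338283 -0.958847  ] [np.float64(118.4), np.float64(284.2)]
```

View pics/f_wrist.png

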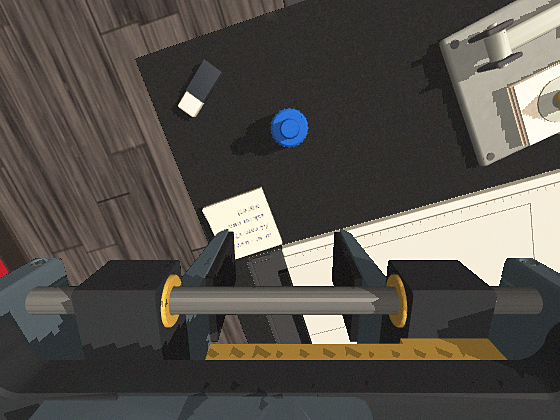

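```bash
python3 - <<'E'
from h import *
m=np.load('m_f.npy',allow_pickle=True).item();s=st()
im=cv2.imread('pics/f_wrist.png')
a=im[95:160,255:325];cv2.imwrite('pics/z7.png',cv2.resize(a,None,fx=8,fy=8,interpolation=2))
mk=((im[:,:,0].astype(int)>im[:,:,2].astype(int)+60)).astype(np.uint8)
n,l,stt,c=cv2.connectedComponentsWithStats(mk)
i=1+np.argmax(stt[1:,4]);print(stt[i],c[i]); x,y,w,h=stt[i][:4]
for z in(0,30): print(onz(m,y+h/2-.5,x+w/2-.5,z), onz(m,c[i][1],c[i][0],z))
E
```

```text
t 7.0 pos [ 545.5 -305.9  192.9] rv [-2.515 -1.879  0.   ] F [-0.4 -0.1  0.1] op 0.661
[ 270  108   39   40 1135] [289.04933921 127.23700441]
[ 478.53543206 -283.58816408    0.        ] [ 478.2689161  -283.45044035    0.        ]
[ 477.60570231 -283.78543962   30.        ] [ 477.36110791 -283.65904399   30.        ]
```

View pics/z7.png

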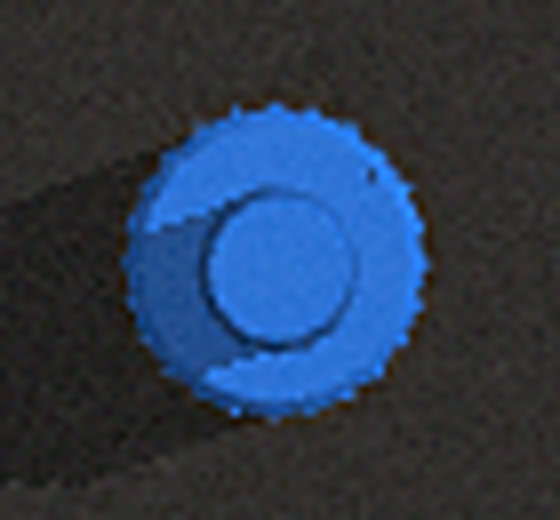

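```bash
cat > cap.py <<'E'
from h import *
for k in range(2):
    s=st();m=optics.camera_model('wrist');im=optics.capture('wrist')[:,:,::-1]
    mk=((im[:,:,0].astype(int)>im[:,:,2].astype(int)+60)).astype(np.uint8)
    mk[230:]=0
    n,l,stt,c=cv2.connectedComponentsWithStats(mk)
    i=1+np.argmax(stt[1:,4]);x,y,w,h=stt[i][:4];p=onz(m,y+h/2-.5,x+w/2-.5,30);p0=onz(m,y+h/2-.5,x+w/2-.5,15)
    print(stt[i],p,p0)
    M=R.from_rotvec(s['tcp_rot']).as_matrix(); print('tool delta to cap',M.T@(np.array([p[0],p[1],34.])-s['eef_pos']))
E
python3 cap.py
```

```text
t 7.0 pos [ 545.5 -305.9  192.9] rv [-2.515 -1.879  0.   ] F [-0.4 -0.1  0.1] op 0.661
[ 266  108   39   40 1136] [ 477.53981426 -283.76110376   30.        ] [ 477.95655858 -283.80196738   15.        ]
tool delta to cap [  1.72941303 -71.22584487 159.06019688]
t 7.05 pos [ 546.  -305.2  193.1] rv [-2.514 -1.881 -0.   ] F [-0.3  0.4  1. ] op 0.659
[ 266  108   38   39 1133] [ 477.34750092 -283.51952897   30.        ] [ 477.73924328 -283.57771433   15.        ]
tool delta to cap [  1.19548612 -71.7573502  159.21405601]
```

```bash
python3 -m creep '[[0.06,0.0015,-0.018,0.025,0,0,0],[0.06,0,-0.018,0.025,0,0,0],[0.06,0,-0.018,0.025,0,0,0],[0.06,0,-0.0175,0.025,0,0,0],[0.06,0,0,0,0,0,0]]'
python3 - <<'E'
from h import *
m=optics.camera_model('wrist');s=st()
im=optics.capture('wrist');save('g_wrist',im);P=np.array(s['eef_pos'])
print('TCP at z52:',proj(m,[P[0],P[1],52]),'z30',proj(m,[P[0],P[1],30]),'cap52',proj(m,[477.5,-283.6,52]))
E
```

```text
time_s: 7.6
eef_pos: [474.4, -281.0, 90.4]
tcp_rot: [-2.507, -1.878, 0.005]
ft_force: [-0.1, 0.3, 0.5]
opening: 0.658
t 7.6 pos [ 474.4 -281.    90.4] rv [-2.507 -1.878  0.005] F [-0.1  0.3  0.5] op 0.658
TCP at z52: [np.float64(232.7), np.float64(283.0)] z30 [np.float64(223.1), np.float64(283.0)] cap52 [np.float64(237.4), np.float64(280.8)]
```

View pics/g_wrist.png

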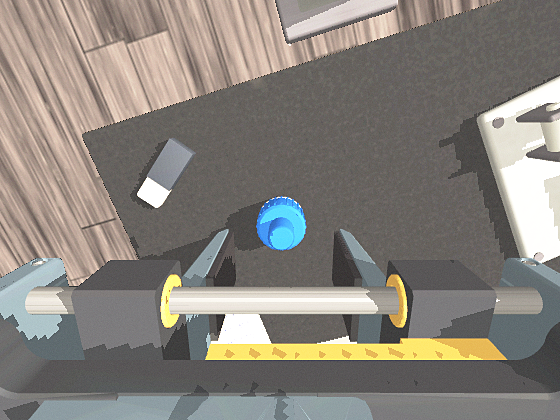

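```bash
python3 -m creep '[[0.06,0,0,0,0,0,0],[0.06,0,0,0,0,0,0]]'
python3 - <<'E'
from h import *
s=st();M=R.from_rotvec(s['tcp_rot']).as_matrix(); print(M.T@(np.array([477.4,-283.6,31.5])-s['eef_pos']))
E
```

```text
time_s: 7.85
eef_pos: [480.6, -285.5, 95.2]
tcp_rot: [2.512, 1.88, 0.003]
ft_force: [0.2, -0.6, -0.3]
opening: 0.654
t 7.85 pos [ 480.6 -285.5   95.2] rv [2.512 1.88  0.003] F [ 0.2 -0.6 -0.3] op 0.654
[ 1.00570251 -3.91874787 63.63545669]
```

```bash
python3 -m creep '[[0.06,0,0,0,0,0,0],[0.06,0,0,0,0,0,0],[0.06,0,0,0,0,0,0]]'; python3 -m creep '[[0.06,0,0,0,0,0,0]]'
python3 - <<'E'
from h import *
s=st();M=R.from_rotvec(s['tcp_rot']).as_matrix(); print(M.T@(np.array([477.4,-283.6,31.5])-s['eef_pos']))
E
```

```text
time_s: 8.15
eef_pos: [478.8, -285.1, 93.7]
tcp_rot: [2.516, 1.881, 0.001]
ft_force: [-0.1, -0.1, 0.1]
opening: 0.659
time_s: 8.25
eef_pos: [478.5, -285.1, 93.5]
tcp_rot: [2.516, 1.881, 0.0]
ft_force: [0.2, 0.1, -0.7]
opening: 0.66
t 8.25 pos [ 478.5 -285.1   93.5] rv [2.516 1.881 0.   ] F [ 0.2  0.1 -0.7] op 0.66
[ 1.0982556  -1.50938395 62.01290173]
```

```bash
python3 -m creep '[[0.06,0.001,-0.0015,0.015,0,0,0],[0.06,0,0,0.015,0,0,0],[0.06,0,0,0.014,0,0,0],[0.06,0,0,0.01,0,0,0],[0.06,0,0,0.005,0,0,0]]'; python3 -m creep '[[0.06,0,0,0.0025,0,0,0],[0.06,0,0,0,0,0,0],[0.06,0,0,0,0,0,0]]'
python3 - <<'E'
from h import *
m=optics.camera_model('wrist');s=st()
im=optics.capture('wrist');save('i_wrist',im)
E
```

```text
time_s: 8.75
eef_pos: [476.9, -283.4, 33.5]
tcp_rot: [-2.515, -1.88, 0.001]
ft_force: [0.5, 0.6, -0.5]
opening: 0.655
time_s: 9.05
eef_pos: [477.7, -283.8, 32.4]
tcp_rot: [2.515, 1.881, 0.001]
ft_force: [-0.0, 0.6, -0.7]
opening: 0.662
t 9.05 pos [ 477.7 -283.8   32.4] rv [2.515e+00 1.881e+00 1.000e-03] F [-0.   0.6 -0.7] op 0.662
```

View pics/i_wrist.png

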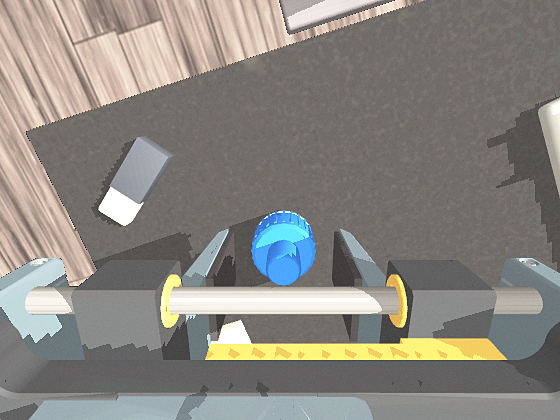

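```bash
python3 -m creep '[[0.01,0,0,0,0,0,0],[0.01,0,0,0,0,0,0],[0.01,0,0,0,0,0,0],[0.01,0,0,0,0,0,0],[0.01,0,0,0,0,0,0]]' 30; python3 -m creep '[[0.01,0,0,0,0,0,0],[0.01,0,0,0,0,0,0]]'
```

```text
time_s: 9.6
eef_pos: [477.3, -283.6, 32.0]
tcp_rot: [2.516, 1.881, 0.0]
ft_force: [0.2, -0.0, -0.3]
opening: 0.247
time_s: 9.8
eef_pos: [477.3, -283.6, 31.9]
tcp_rot: [-2.516, -1.881, -0.0]
ft_force: [-0.1, -0.3, 0.8]
opening: 0.208
```

```bash
python3 -m creep '[[0.01,0,0,-0.01,0,0,0],[0.01,0,0,-0.025,0,0,0],[0.01,0,0,-0.03,0,0,0],[0.01,0,0,-0.025,0,0,0],[0.01,0,0,-0.01,0,0,0]]'; python3 -m creep '[[0.01,0.0283,0.0052,-0.006,0,0,0],[0.01,0.0283,0.0052,-0.006,0,0,0],[0.01,0.0283,0.0052,-0.006,0,0,0],[0.01,0.0283,0.0052,-0.006,0,0,0],[0.01,0.0283,0.0052,-0.006,0,0,0]]';python3 -m creep '[[0.01,0.0283,0.0052,-0.006,0,0,0],[0.01,0.0283,0.0052,-0.006,0,0,0],[0.01,0.0283,0.0052,-0.006,0,0,0],[0.01,0.0283,0.0052,-0.006,0,0,0],[0.01,0.0283,0.0052,-0.006,0,0,0]]';python3 -m creep '[[0.01,0,0,0,0,0,0],[0.01,0,0,0,0,0,0],[0.01,0,0,0,0,0,0],[0.01,0,0,0,0,0,0],[0.01,0,0,0,0,0,0]]'
python3 - <<'E'
from h import *
m=optics.camera_model('wrist');s=st()
im=optics.capture('wrist');save('j_wrist',im);np.save('m_j.npy',m,allow_pickle=True)
p=proj(m,[531,-3.5,51]);print(p)
a=cv2.imread('pics/j_wrist.png')[80:160,240:340];cv2.imwrite('pics/z8.png',cv2.resize(a,None,fx=7,fy=7,interpolation=2))
E
```

```text
time_s: 10.3
eef_pos: [478.6, -284.4, 135.1]
tcp_rot: [2.512, 1.878, 0.003]
ft_force: [-0.7, -0.5, -0.2]
opening: 0.207
time_s: 10.8
eef_pos: [542.2, -154.0, 161.7]
tcp_rot: [-2.515, -1.88, 0.001]
ft_force: [-0.5, -0.3, -0.2]
opening: 0.214
time_s: 11.3
eef_pos: [607.2, -25.7, 191.6]
tcp_rot: [-2.515, -1.881, 0.002]
ft_force: [0.2, -0.0, -0.0]
opening: 0.211
time_s: 11.8
eef_pos: [606.8, -27.7, 191.8]
tcp_rot: [-2.517, -1.879, 0.001]
ft_force: [-0.2, -0.3, -0.3]
opening: 0.211
t 11.8 pos [606.8 -27.7 191.8] rv [-2.517e+00 -1.879e+00  1.000e-03] F [-0.2 -0.3 -0.3] op 0.211
[np.float64(119.6), np.float64(285.1)]
```

View pics/j_wrist.png

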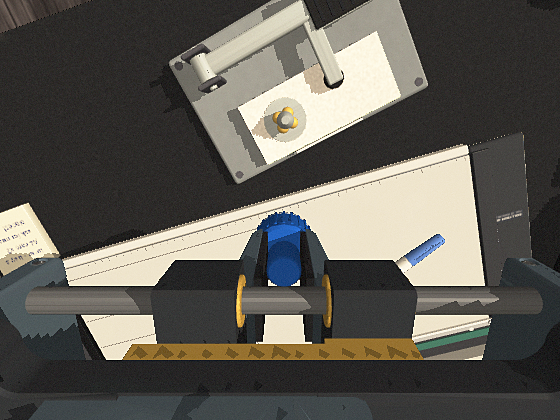

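View pics/z8.png

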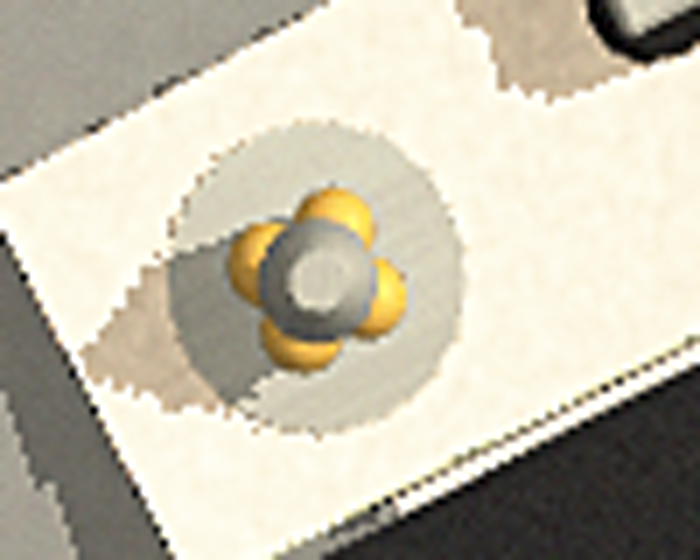

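```bash
python3 -m creep '[[0.01,0.0017,-0.016,0.0164,0,0,0],[0.01,0,-0.016,0.0164,0,0,0],[0.01,0,-0.016,0.0164,0,0,0],[0.01,0,-0.016,0.0164,0,0,0],[0.01,0,-0.0157,0.0164,0,0,0]]';python3 -m creep '[[0.01,0,0,0,0,0,0],[0.01,0,0,0,0,0,0],[0.01,0,0,0,0,0,0],[0.01,0,0,0,0,0,0],[0.01,0,0,0,0,0,0]]';python3 -m creep '[[0.01,0,0,0,0,0,0],[0.01,0,0,0,0,0,0],[0.01,0,0,0,0,0,0],[0.01,0,0,0,0,0,0],[0.01,0,0,0,0,0,0]]'
python3 - <<'E'
from h import *
m=optics.camera_model('wrist');s=st()
im=optics.capture('wrist');save('k_wrist',im);im=optics.capture('scene');save('k_scene',im)
M=R.from_rotvec(s['tcp_rot']).as_matrix(); print(M.T@(np.array([530.85,-3.5,58])-s['eef_pos']))
a=cv2.imread('pics/k_scene.png')[170:270,245:375];cv2.imwrite('pics/z9.png',cv2.resize(a,None,fx=6,fy=6,interpolation=2))
E
```

```text
time_s: 12.35
eef_pos: [530.5, -2.9, 109.5]
tcp_rot: [2.517, 1.88, 0.001]
ft_force: [-0.5, 0.6, -0.6]
opening: 0.212
time_s: 12.85
eef_pos: [532.2, -2.9, 110.5]
tcp_rot: [2.516, 1.88, 0.002]
ft_force: [0.8, 0.6, -1.2]
opening: 0.211
time_s: 13.35
eef_pos: [531.2, -2.6, 109.9]
tcp_rot: [-2.516, -1.881, -0.0]
ft_force: [0.2, -0.2, 0.0]
opening: 0.209
t 13.35 pos [531.2  -2.6 109.9] rv [-2.516 -1.881 -0.   ] F [ 0.2 -0.2  0. ] op 0.209
[-0.93705877 -0.12121037 51.9246389 ]
```

View pics/k_wrist.png

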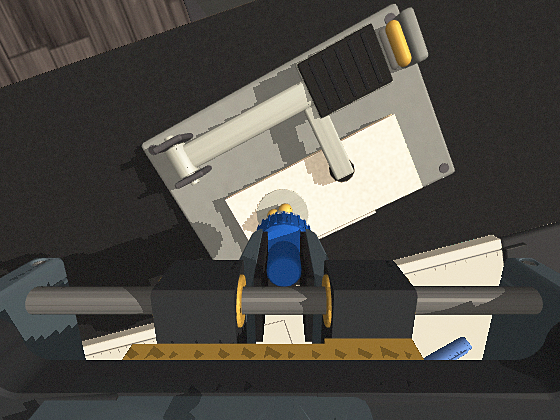

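View pics/z9.png

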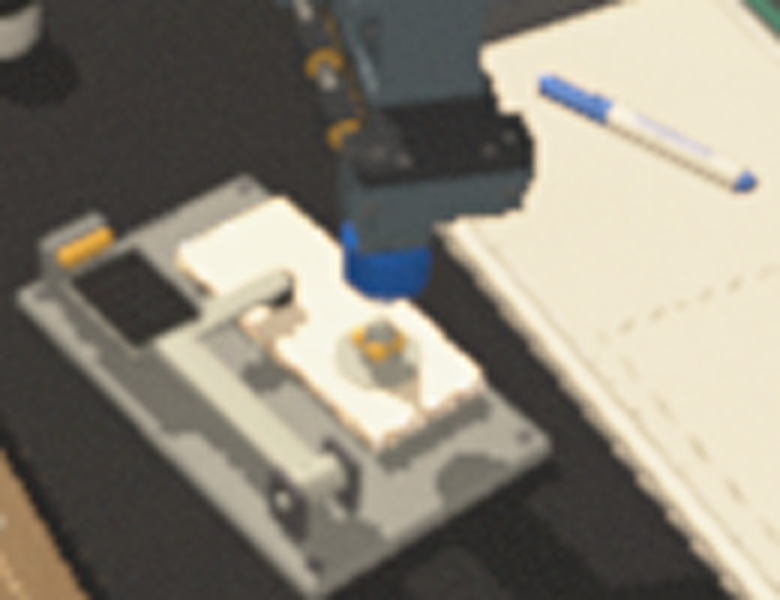

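```bash
python3 -m creep '[[0.01,-0.0009,0,0.008,0,0,0],[0.01,0,0,0.008,0,0,0],[0.01,0,0,0.006,0,0,0],[0.01,0,0,0,0,0,0],[0.01,0,0,0,0,0,0]]' 40;python3 -m creep '[[0.01,0,0,0.002,0,0,0],[0.01,0,0,0.002,0,0,0],[0.01,0,0,0,0,0,0],[0.01,0,0,0,0,0,0]]'
python3 - <<'E'
from h import *
m=optics.camera_model('wrist');s=st()
im=optics.capture('wrist');save('l_wrist',im);im=optics.capture('scene');save('l_scene',im)
M=R.from_rotvec(s['tcp_rot']).as_matrix(); print(M.T@(np.array([530.85,-3.5,58])-s['eef_pos']))
a=cv2.imread('pics/l_scene.png')[170:270,245:375];cv2.imwrite('pics/z10.png',cv2.resize(a,None,fx=6,fy=6,interpolation=2))
E
```

```text
time_s: 13.95
eef_pos: [530.9, -3.5, 87.6]
tcp_rot: [-2.516, -1.881, 0.001]
ft_force: [0.5, -0.5, -0.1]
opening: 0.21
time_s: 14.35
eef_pos: [531.0, -3.5, 84.0]
tcp_rot: [-2.516, -1.881, -0.0]
ft_force: [0.2, 0.3, -0.2]
opening: 0.208
t 14.35 pos [531.   -3.5  84. ] rv [-2.516 -1.881 -0.   ] F [ 0.2  0.3 -0.2] op 0.208
[-0.04807678 -0.14717171 25.98282703]
```

View pics/l_wrist.png

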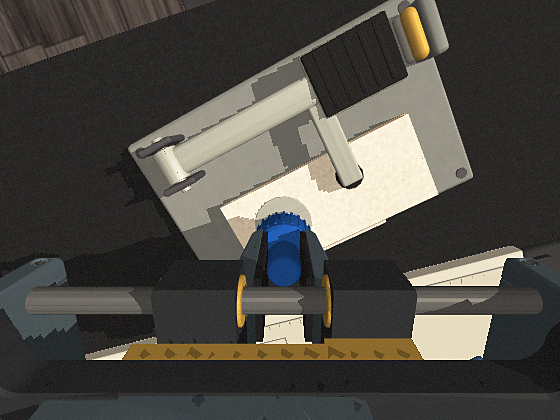

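View pics/z10.png

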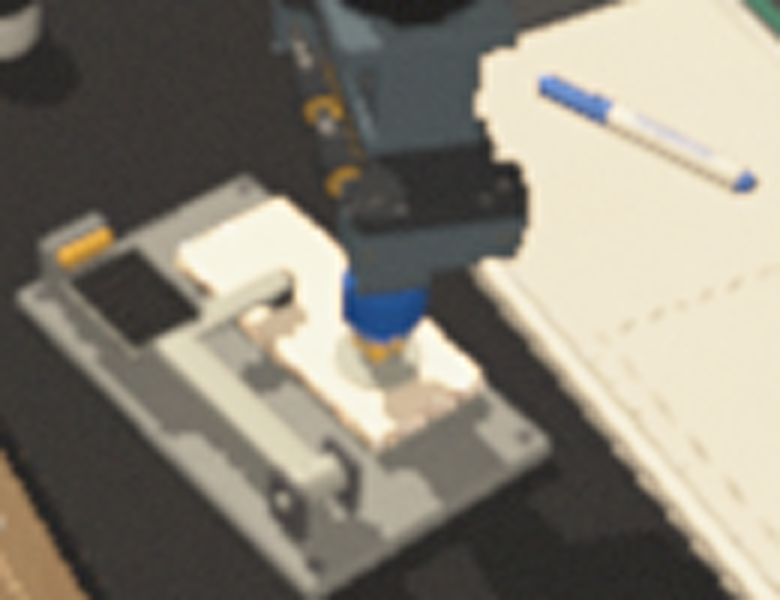

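Cap sits centred over the post (cap at 380,305 in the crop, balls just below it). Lowering over the tip.

```bash
python3 -m creep '[[0.01,0,0,0.002,0,0,0],[0.01,0,0,0.002,0,0,0]]';python3 -m creep '[[0.01,0,0,0.002,0,0,0],[0.01,0,0,0.002,0,0,0]]';python3 -m creep '[[0.01,0,0,0.001,0,0,0],[0.01,0,0,0.001,0,0,0]]'
```

```text
time_s: 14.65
eef_pos: [531.0, -3.5, 79.9]
tcp_rot: [2.516, 1.881, 0.0]
ft_force: [0.9, 0.1, 0.3]
opening: 0.206
time_s: 14.85
eef_pos: [530.9, -3.5, 75.7]
tcp_rot: [-2.516, -1.881, 0.0]
ft_force: [0.1, -0.1, -1.5]
opening: 0.206
time_s: 15.05
eef_pos: [531.0, -3.5, 73.8]
tcp_rot: [-2.516, -1.881, 0.0]
ft_force: [-0.4, 0.3, -0.1]
opening: 0.209
```

```bash
for i in 1; do python3 -m creep '[[0.01,0,0,0.001,0,0,0],[0.01,0,0,0.001,0,0,0]]';python3 -m creep '[[0.01,0,0,0.001,0,0,0],[0.01,0,0,0.001,0,0,0]]';python3 -m creep '[[0.01,0,0,0.001,0,0,0],[0.01,0,0,0.001,0,0,0]]'; done
```

```text
time_s: 15.25
eef_pos: [531.4, -3.6, 72.7]
tcp_rot: [2.516, 1.881, 0.001]
ft_force: [-1.0, -0.4, 8.6]
opening: 0.214
time_s: 15.45
eef_pos: [532.0, -3.6, 71.6]
tcp_rot: [2.515, 1.88, 0.004]
ft_force: [-1.9, -0.1, 9.3]
opening: 0.205
time_s: 15.65
eef_pos: [531.7, -3.6, 69.0]
tcp_rot: [2.515, 1.88, 0.003]
ft_force: [-0.8, 0.9, 3.2]
opening: 0.206
```

```bash
python3 -m creep '[[0.01,0,0,0.002,0,0,0],[0.01,0,0,0.002,0,0,0]]';python3 -m creep '[[0.01,0,0,0.002,0,0,0],[0.01,0,0,0.002,0,0,0]]';python3 -m creep '[[0.01,0,0,0.001,0,0,0],[0.01,0,0,0.001,0,0,0]]';
```

```text
time_s: 15.85
eef_pos: [531.1, -3.5, 63.9]
tcp_rot: [2.516, 1.881, 0.001]
ft_force: [0.3, 0.6, 0.0]
opening: 0.209
time_s: 16.05
eef_pos: [530.4, -3.5, 58.9]
tcp_rot: [-2.515, -1.881, 0.002]
ft_force: [-0.3, 0.7, -0.0]
opening: 0.207
time_s: 16.25
eef_pos: [531.0, -3.6, 57.8]
tcp_rot: [-2.516, -1.881, 0.0]
ft_force: [-1.3, -0.0, 5.9]
opening: 0.208
```

```bash
python3 -m creep '[[0.01,0,0,0.0005,0,0,0],[0.01,0,0,0,0,0,0]]'; python3 -m creep '[[0.01,0,0,0,0,0,0],[0.01,0,0,0,0,0,0],[0.01,0,0,0,0,0,0]]'
python3 - <<'E'
from h import *
for c in ['wrist','scene']:
    im=optics.capture(c);save('n_'+c,im);st()
a=cv2.imread('pics/n_scene.png')[170:270,245:375];cv2.imwrite('pics/z11.png',cv2.resize(a,None,fx=6,fy=6,interpolation=2))
E
```

```text
time_s: 16.45
eef_pos: [530.9, -3.6, 57.8]
tcp_rot: [2.516, 1.881, 0.0]
ft_force: [-2.2, -1.2, 2.3]
opening: 0.21
time_s: 16.75
eef_pos: [531.0, -3.6, 57.8]
tcp_rot: [2.516, 1.881, 0.0]
ft_force: [-2.1, -1.1, 5.5]
opening: 0.209
t 16.8 pos [530.9  -3.6  57.8] rv [2.516 1.881 0.   ] F [-2.1 -0.3  5.2] op 0.205
t 16.85 pos [531.   -3.6  57.8] rv [2.516 1.881 0.   ] F [-1.6 -0.9  4.8] op 0.207
```

View pics/n_wrist.png

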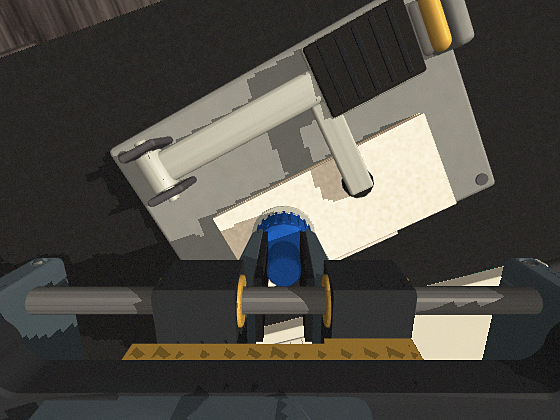

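View pics/z11.png

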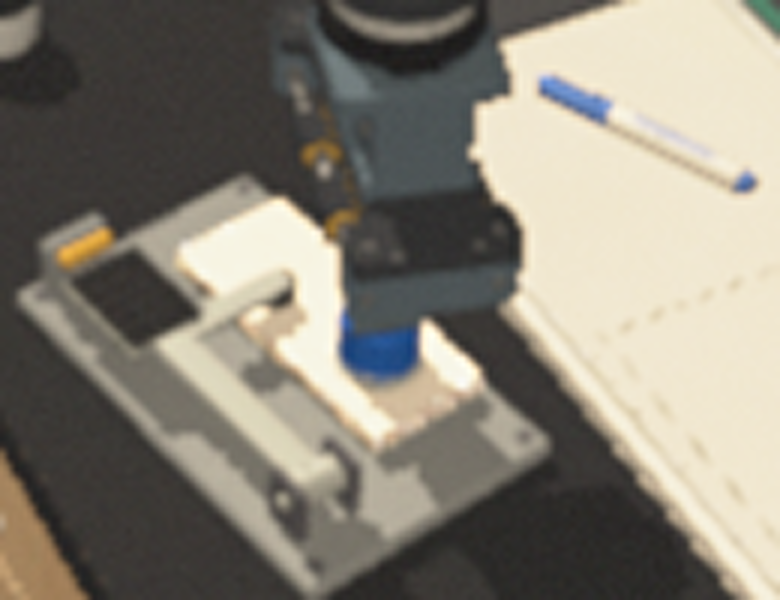

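```bash
python3 -m creep '[[0.01,0,0,0.0005,0,0,0],[0.01,0,0,0.0005,0,0,0]]'; python3 -m creep '[[0.01,0,0,0,0,0,0],[0.01,0,0,0,0,0,0],[0.01,0,0,0,0,0,0]]'; python3 -m creep '[[0.01,0,0,0,0,0,0],[0.01,0,0,0,0,0,0]]'
```

```text
time_s: 17.05
eef_pos: [531.0, -3.6, 57.7]
tcp_rot: [2.516, 1.881, 0.0]
ft_force: [-4.8, -1.5, 15.6]
opening: 0.208
time_s: 17.35
eef_pos: [531.0, -3.6, 57.7]
tcp_rot: [2.516, 1.881, 0.001]
ft_force: [-4.3, -0.8, 12.0]
opening: 0.208
time_s: 17.55
eef_pos: [531.0, -3.6, 57.8]
tcp_rot: [2.516, 1.881, 0.001]
ft_force: [-4.2, -0.9, 11.5]
opening: 0.21
```

```bash
python3 -m creep '[[0.01,0,0,0,0,0,0],[0.01,0,0,0,0,0,0],[0.01,0,0,0,0,0,0],[0.01,0,0,0,0,0,0],[0.01,0,0,0,0,0,0]]'; python3 - <<'E'
from h import *
T=optics.capture('top');save('o_top',T);S=optics.capture('scene');save('o_scene',S);st()
a=cv2.imread('pics/a_top.png');b=T[:,:,::-1]
cv2.imwrite('pics/o_cmp.png',np.vstack([cv2.resize(a[150:270,120:420],None,fx=2.4,fy=2.4),cv2.resize(b[150:270,120:420],None,fx=2.4,fy=2.4)]))
E
```

```text
time_s: 18.05
eef_pos: [531.0, -3.7, 57.8]
tcp_rot: [2.516, 1.881, 0.001]
ft_force: [-2.9, -0.8, 11.5]
opening: 0.207
t 18.15 pos [531.   -3.7  57.8] rv [2.516e+00 1.881e+00 1.000e-03] F [-4.2 -1.8 12.7] op 0.208
```

View pics/o_cmp.png

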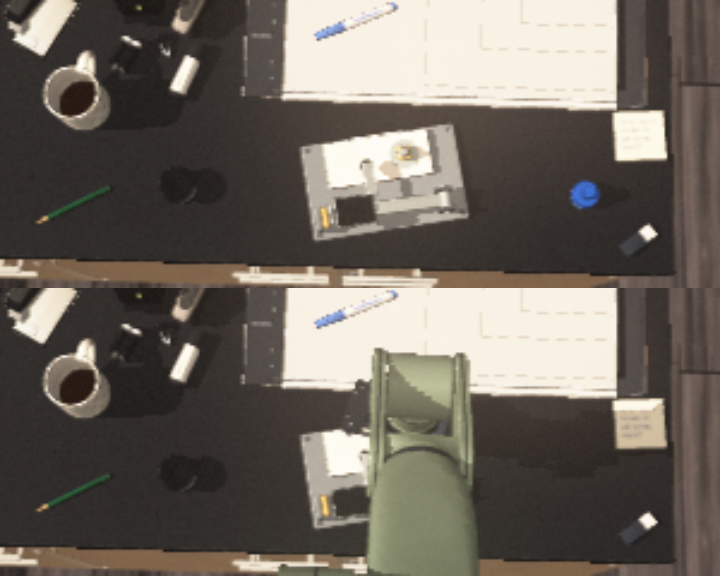

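View pics/o_scene.png

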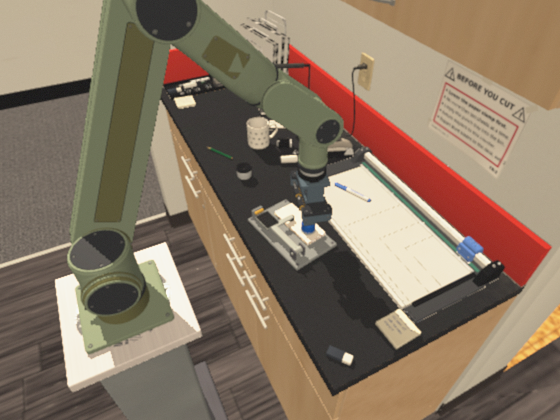

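Bystanders are unmoved, the pedal is down and the push holds steady, so I'm handing in.

```bash
python3 -c "
from h import *
st();job.sign_off()"
```

```text
t 18.15 pos [531.   -3.7  57.8] rv [2.516e+00 1.881e+00 1.000e-03] F [-4.2 -1.8 12.7] op 0.208
the job is handed in; nothing more can be done
```

The job is done and handed in at 18.2 s, with the cap on the post and the pedal still caught.

- **Pedal:** I pressed it with the shut fingers down to its stop, with about 29 N at the end. It stayed down after I lifted off, and the clamp foot stayed down on the cards; the last pictures still show this.
- **Cap:** I took it by its knob and pressed it onto the post. The force peaked at about 9 N at the balls, then dropped to zero as the cap was drawn down. It came to rest with the fingertips at z = 57.8 mm, which matches the cap's underside sitting on the washer at 26 mm.
- **Final hold:** the cap is still gripped, set to 40 N, and pressed down with about 12 N. That is slightly more than the click's measured 9 N. About 4 N of side force also showed on the wrist.
- **Other things:** the mug, tub and eraser look unmoved in the before-and-after pictures.

**Checks that disagreed:** the trained networks were often well off for the cap, post and pedal. I measured those positions from the pictures instead. The arm also swung a few millimetres after fast moves, so I let it settle before the fine steps.

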